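# Lengthen the mould rest by one hole

## Robot

A 6-joint arm with a two-finger parallel gripper is mounted at the origin on the work surface. World frame = base frame: x ahead of the robot, y to its left, z up, the work surface at z = 0. Lengths are in m, angles in degrees, forces in N, time in s.
With the tool pointing down it reaches from about 0.35 to 0.85 m from the base axis. Payload 8.1 kg.
Tool frame: the origin (TCP) lies midway between the tips of the shut fingers; the grasp point (between the pads) lies 19 mm behind it (manip.grip_point_offset is the distance from the TCP to the grasp point, in m); z points along the fingers, y is the direction in which the jaws open and shut (so a half turn about z gives the same grasp; the last joint's range is limited). The gripper opens to 85 mm and grips with 20 to 120 N. Pads are 22 mm wide; open, the fingers measure 114 mm over their backs; the gripper's body (76 mm by 85 mm) begins 54 mm behind the grasp point. The pads swing forward as they close: fully open they stand 13 mm farther back than shut.
Start: joints at [-76.57, 7.471, 85.268, -0, 87.261, -4.893], TCP at [0.189, -0.57, 0.231] pointing down, gripper open.
Joint ranges: [-169.43, 169.43], [-51.17, 129.36], [1.28, 143.12], [-76.62, 256.62], [0, 156.53], [-152.29, 152.29]. Speed limits (degrees/s): [136.94, 136.94, 159.86, 180, 180, 180].

## Interface

Orientations are given as [roll, pitch, yaw] about the fixed x, y, z axes, in that order (R = Rz(yaw) Ry(pitch) Rx(roll)).
In Python, from plant import manip gives the robot as it stands. Calls block until the motion is done:
- manip.move_ptp(position, orientation): joint-space move of the TCP to a pose.
- manip.servo_line(position, ori=None, feed=0.15, threshold=None): straight line of the TCP; ori=None keeps the orientation; feed is the mean speed in m/s. With threshold (N) it stops when the force on the tool has changed by that much, and returns True; else False.
- manip.movej(angles): joint-space move.
- manip.grip(opening, effort=None): finger opening in m; effort is the grip in N (None keeps the last); returns when the fingers have stopped.
- manip.hold(seconds).
- manip.ik(position, orientation): joint angles nearest the present ones, or None.
- manip.read_camera(name): name is "scene" or "top"; returns the picture (420x560x3 uint8, red, green, blue); there is no depth.
- manip.camera_model(name): a dict with "vertical_fov" (degrees; the focal length in pixels is half the picture's height over the tangent of half this angle, whatever the lens; pixels are square), "cx", "cy" (the principal point, pixels), "dist" ([k1, k2, p1, p2, k3] as OpenCV has them; the pictures are not rectified), "T" (4x4, takes a point from camera to world coordinates). Camera axes: x right, y down, z forward; pixel columns grow to the right and rows downward; lengths in m; the calibration is good to about 2 mm. A picture is of the moment at which its call begins. camera_model takes no time and is no camera call.
A pose or a line that the arm cannot do raises manip.Unreachable and nothing moves.
- manip.sign_off(): hands the job in, once; it reports no verdict.
Readings, each from a call of its own:
- manip.read_time(): time.
- manip.read_joint_pos(): joint angles.
- manip.read_joint_vel(): joint speeds.
- manip.read_tau(): joint torques, N m.
- manip.read_eef_pos(): TCP position.
- manip.read_ee_rot(): TCP orientation.
- manip.read_wrist_force(): force on the tool from outside, world axes, zero at the start.
- manip.read_wrist_torque(): the same for the moment, N m.
- manip.read_width(): finger opening in m.
Only numpy, scipy, OpenCV 4.12 (cv2) and the standard library are available. Lean on these libraries where they do the work, as an engineer would, in place of code of your own. Each camera call takes 0.05 s, during which the arm holds its last target.

## Task

Lengthen the draining rest for the bigger paper mould by one hole: squeeze its spring button against the lug behind it, draw the tube about two centimetres off its hole and let go of it there. Then take it by the upright wooden stop at its outer end and draw it on by feel until the button pops fully out into the next hole, and let go. Leave the mould, jar, cup and brush where they are.

Things in the scene. Friction and masses are not known exactly. Their poses are not given: they have to be found in the camera images.
- rest: The draining rest fixed on the bench: wooden base 260 x 110 x 22 mm, on it a level aluminium sleeve (30 wide, 38 high, axis 60 mm above the bench, from x = -105 to +98 mm) with a sliding steel tube. Origin on the bench under the first hole; x = draw-out direction, z up; button on its -y side, lug on +y. A fixed wooden stop stands at x = -113 mm, its top 118 mm above the bench.
- first_hole (a point): Centre of the first hole, in the outside of the sleeve's -y wall, 60 mm above the bench, axes as the rest's. The wall has a level slot with two square holes (17 mm along x, 20 high; wall 4 mm, catch 14 mm along x): this one, and the next 45 to 65 mm on along +x. Its exact place differs from rest to rest (it is in a screwed-on strip) and must be seen or felt.
- tube (a joint): How far the tube is drawn out along the rest's +x (m): about 0 at the start with the button in the first hole (1.5 mm play each way), at most 0.080. It takes about 3 N to slide, 4 to 5 N while the button rubs inside the wall, and stays where it is left. A button standing out in a hole blocks it both ways. The tube carries button, lug and stop plate.
- button (a joint): How far the button is pushed in along the rest's +y (m): 0 fully out (3 N of spring), 0.008 fully in (7 N). Pushed in past 0.004 (best fully) it is clear of the hole and the tube can slide; let go between holes it rubs inside the wall at 0.004; at a hole it springs out to 0 by itself unless something still holds it in.
- button_face (a point): Centre of the outer face of the black button cap, 20 x 20 mm, level, facing the rest's -y, 60 mm above the bench; it stands 31 mm from the tube's axis when out and 23 mm when fully pressed. Moves with the tube.
- lug_face (a point): Centre of the outer face of the black lug pad, 20 x 20 mm, fixed to the tube right opposite the button, facing the rest's +y, 60 mm above the bench, 23 mm from the tube's axis. Button and lug measure 54 mm over their outer faces (46 mm pressed) and can be pinched from above, the grip centred on the tube's axis.
- stop_plate (a point): Upright wooden stop plate fixed on the tube's outer end, 160 mm along x from the button: 12 mm thick (along x), 70 wide (along y), 40 to 118 mm above the bench. This point is 95 mm above the bench in mid-plate, 23 mm under its top edge; axes as the rest's. Between sleeve and plate the bare tube (21 mm square, top 70.5 mm above the bench) shows for 56 mm at the start.
- mould_center (a point): Bystander: centre of a loose wooden paper mould (frame 150 x 200 mm, 24 mm high) lying on the bench.
- jar_center (a point): Bystander: centre of a loose lidded jar, 68 mm across, 100 mm high, upright.
- cup_center (a point): Bystander: centre of a loose white cup, 72 mm across, 90 mm high, upright.
- brush_center (a point): Bystander: middle of a loose brush, 200 mm long, lying on the bench.

How it is judged (in metres and radians):
On the way, in this order (a step that is already met when the one before it is completed fails the run):
1. the button is squeezed in and the tube is drawn 5 to 38 mm off the first hole (value of joint button above 0.0025 m and value of joint tube between 0.005 and 0.038 m and contact force between the fingers and anything else above 2 N), for 0.05 s.
2. the tube is let go there, between the holes (the fingers touch nothing) (value of joint button above 0.0025 m and value of joint tube between 0.005 and 0.038 m and contact force between the fingers and anything else below 0.2 N), for 0.2 s.
3. the tube is taken by the stop plate and drawn on, the button still inside the wall (contact force between the fingers and tube_c3 above 1 N and value of joint button above 0.0025 m and value of joint tube above 0.025 m).
At the end, for the whole second after the job is handed in: The button stands out in the next hole (pushed in by less than 2 mm, tube drawn out 42 to 68 mm), and the mould, jar, cup and brush are within 30 mm of where they were (value of joint button below 0.002 m and value of joint tube between 0.042 and 0.068 m and distance of each of mould_center, jar_center, cup_center, brush_center from where it was at the start of the episode below 0.03 m); the robot touches nothing.
It fails at once if the mould is moved by more than 30 mm (distance of mould_center from where it was at the start of the episode above 0.03 m).
It fails at once if the jar is moved by more than 30 mm (distance of jar_center from where it was at the start of the episode above 0.03 m).
It fails at once if the cup is moved by more than 30 mm (distance of cup_center from where it was at the start of the episode above 0.03 m).
It fails at once if the brush is moved by more than 30 mm (distance of brush_center from where it was at the start of the episode above 0.03 m).
It also fails if it takes over 43 s, if anything falls off the work surface, if the arm or the gripper's body presses on something with over 40 N, if the wrist force passes 120 N, or if a joint passes its speed limit or range.

## Working session

There is one attempt and no reset: what is moved stays moved. The work goes in short steps, each a Python script; the robot and the scene stay as the last script left them, time stands still between calls to the robot, and variables do not carry over. Pictures are saved under pics/ and viewed, and the job is handed in when it is done.

```bash
ls; mkdir -p pics; python3 - <<'E'
from plant import manip
import cv2
for n in("scene","top"):
    cv2.imwrite(f"pics/{n}0.png",manip.read_camera(n)[:,:,::-1]); m=manip.camera_model(n); print(n,m)
print(manip.read_time(),manip.read_ee_rot(),manip.read_eef_pos(),manip.grip_point_offset,manip.read_width())
E
```

```text
pics
scene {'vertical_fov': 46.92851322011649, 'cx': 281.321859314694, 'cy': 212.45591985158174, 'dist': array([-0.13585419,  0.        ,  0.        ,  0.        ,  0.        ]), 'T': array([[ 2.18673715e-01,  5.19714490e-01, -8.25880533e-01,
         1.68859560e+00],
       [ 9.75798002e-01, -1.16245622e-01,  1.85216667e-01,
        -2.50558090e-01],
       [ 2.54789810e-04, -8.46394591e-01, -5.32556223e-01,
         8.29394499e-01],
       [ 0.00000000e+00,  0.00000000e+00,  0.00000000e+00,
         1.00000000e+00]])}
top {'vertical_fov': 46.07498983116412, 'cx': 276.5855000040289, 'cy': 216.82837092385253, 'dist': array([-0.13917165,  0.        ,  0.        ,  0.        ,  0.        ]), 'T': array([[-0.0080562 , -0.9961488 ,  0.08730786,  0.3949947 ],
       [-0.99978213,  0.00634265, -0.01988621,  0.01490223],
       [ 0.01925586, -0.08744905, -0.99598287,  1.31714641],
       [ 0.        ,  0.        ,  0.        ,  1.        ]])}
0.1 [-1.79907348e+02 -8.17627061e-03  1.83221059e+01] [ 0.18852928 -0.56910392  0.23035371] 0.0187 0.08541650848911281
```

View pics/scene0.png

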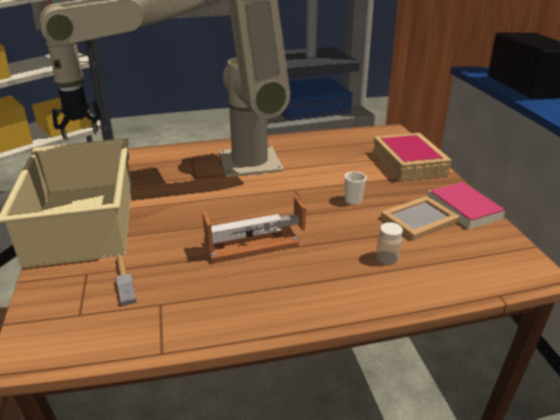

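View pics/top0.png

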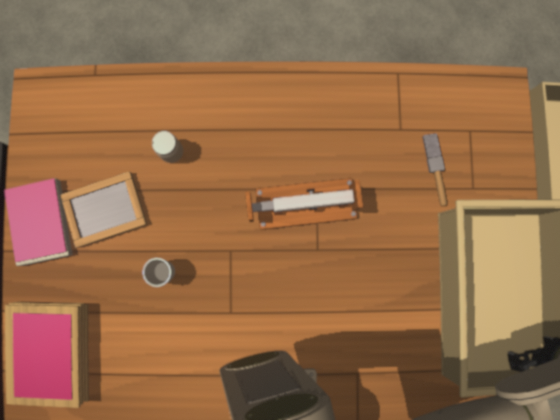

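The scene shows the rest at mid-table, about (252,232) in the scene picture and (305,204) in the top picture. The bare tube is at its left end in the top view, so the tube draws out along about world +y. I'll zoom in.

```bash
python3 - <<'E'
import cv2
a=cv2.imread("pics/top0.png")[170:240,235:375]; cv2.imwrite("pics/tz.png",cv2.resize(a,None,fx=5.7,fy=5.7,interpolation=cv2.INTER_CUBIC))
a=cv2.imread("pics/scene0.png")[190:265,190:320]; cv2.imwrite("pics/sz.png",cv2.resize(a,None,fx=6,fy=6,interpolation=cv2.INTER_CUBIC))
E
```

```text
(no output)
```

View pics/tz.png

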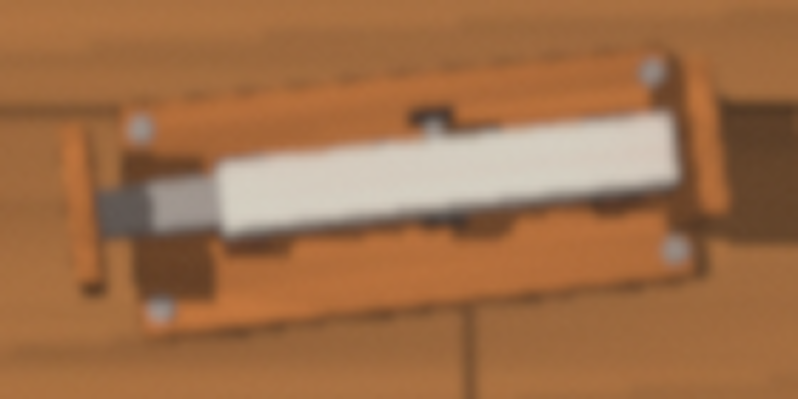

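View pics/sz.png

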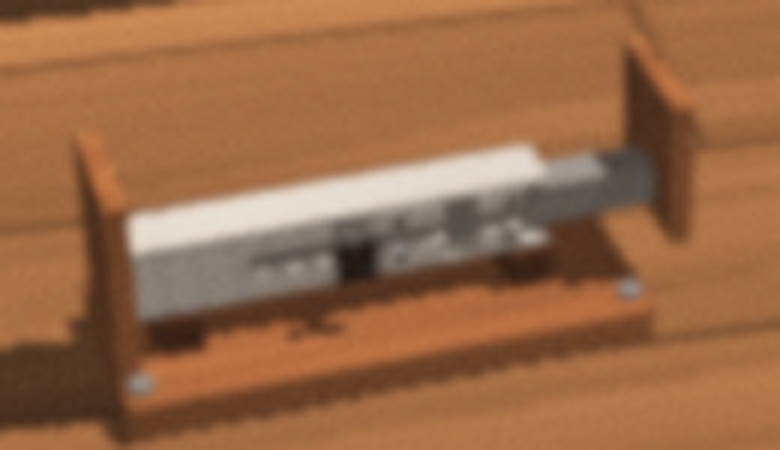

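```bash
cat > h.py <<'E'
import numpy as np, cv2
from plant import manip
def ray(n,px):
    m=manip.camera_model(n); f=210/np.tan(np.radians(m["vertical_fov"]/2))
    K=np.array([[f,0,m["cx"]],[0,f,m["cy"]],[0,0,1]])
    u=cv2.undistortPoints(np.array(px,float).reshape(-1,1,2),K,np.array(m["dist"])).reshape(-1,2)
    d=np.c_[u,np.ones(len(u))]@m["T"][:3,:3].T
    return m["T"][:3,3],d
def onz(n,px,z):
    o,d=ray(n,px); return o+d*((z-o[2])/d[:,2])[:,None]
def onplane(n,px,p,nn):
    o,d=ray(n,px); return o+d*(((p-o)@nn)/(d@nn))[:,None]
E
python3 - <<'E'
from h import *
im=cv2.imread("pics/top0.png"); 
hsv=cv2.cvtColor(im,cv2.COLOR_BGR2HSV)
m=((hsv[...,2]>185)&(hsv[...,1]<50)).astype(np.uint8); k=np.zeros_like(m);k[170:240,235:375]=1;m*=k
n,l,s,c=cv2.connectedComponentsWithStats(m); print(s[1:])
i=1+np.argmax(s[1:,4]); mm=(l==i)
ys,xs=np.nonzero(mm)
# subpixel outline: upscale
up=cv2.resize(im[...,0].astype(np.float32),None,fx=4,fy=4,interpolation=cv2.INTER_CUBIC)  # blue channel contrast
w=(up>130).astype(np.uint8); kk=cv2.resize(cv2.dilate(mm.astype(np.uint8),np.ones((5,5))),None,fx=4,fy=4,interpolation=cv2.INTER_NEAREST); w*=kk
cs,_=cv2.findContours(w,0,1); c=max(cs,key=cv2.contourArea).reshape(-1,2)
px=(c+.5)/4-.5
W=onz("top",px,0.079)
r=cv2.minAreaRect((W[:,:2]*1000).astype(np.float32)); print(r, cv2.boxPoints(r))
# screws
def z2(p): return np.array(p)/5.7+[235,170]-.5+.5/5.7
P=z2([(140,129),(653,72),(677,248),(160,310)]); print("screws",onz("top",P,.022))
print("plate top",onz("top",z2([(75,127),(92,290)]),.118),"button/lug",onz("top",z2([(432,117),(447,218)]),.07))
def s2(p): return np.array(p)/6+[190,190]-.5+.5/6
print("scene sleeve top corners",onz("scene",s2([(133,248),(545,170),(530,147)]),.079))
print("scene screws",onz("scene",s2([(140,383),(628,288)]),.022))
print("button scene z.06",onz("scene",s2([(357,262)]),.06))
print("other",onz("top",[[163,143]],.1),onz("top",[[157,272]],.09),onz("top",[[105,210],[435,165]],.02))
E
```

```text
[[273 191  80  19 843]]
((547.8473510742188, -99.5173568725586), (35.248321533203125, 209.9037322998047), 6.100768566131592) [[ 519.169        2.9670682]
 [ 541.477     -205.74788  ]
 [ 576.5257    -202.00179  ]
 [ 554.2177       6.7131653]]
screws [[ 0.57414465  0.03463238  0.022     ]
 [ 0.59995387 -0.20527294  0.022     ]
 [ 0.51716522 -0.21467365  0.022     ]
 [ 0.48990494  0.02581411  0.022     ]]
plate top [[0.56190121 0.06108249 0.118     ]
 [0.49162422 0.05400348 0.118     ]] button/lug [[ 0.57225492 -0.09686431  0.07      ]
 [ 0.52671236 -0.10291089  0.07      ]]
scene sleeve top corners [[ 0.57622089 -0.19740953  0.079     ]
 [ 0.55295769  0.00147707  0.079     ]
 [ 0.53137992 -0.00114282  0.079     ]]
scene screws [[ 0.60309287 -0.2013397   0.022     ]
 [ 0.5780087   0.03690146  0.022     ]]
button scene z.06 [[ 0.58232919 -0.09486834  0.06      ]]
other [[0.69053583 0.27578025 0.1       ]] [[0.3668849  0.28861779 0.09      ]] [[ 0.52991447  0.44691661  0.02      ]
 [ 0.64767004 -0.44372116  0.02      ]]
```

```bash
cat >> h.py <<'E'
A=np.radians(6.15)
X=np.array([-np.sin(A),np.cos(A),0]); Y=np.array([-np.cos(A),-np.sin(A),0]); O=np.array([.5476,-.0965,0])
def P(x,y,z): return O+x*X+y*Y+[0,0,z]
def st(*a):
    print(*a,"t",round(manip.read_time(),2),"p",manip.read_eef_pos().round(4),"F",np.array(manip.read_wrist_force()).round(2),"w",round(manip.read_width(),4))
E
python3 - <<'E'
from h import *
for y in(96.15,-83.85): print(y,manip.ik(P(0,0,.15),[180,0,y]))
for y in(6.15,-173.85): print(y,manip.ik(P(.2,0,.15),[180,0,y]))
p=manip.read_eef_pos(); manip.servo_line([p[0],p[1],.32],feed=.2)
y=96.15 if manip.ik(P(0,0,.15),[180,0,96.15]) is not None else -83.85
manip.move_ptp(P(0,0,.17),[180,0,y]); manip.hold(.3); st()
cv2.imwrite("pics/t1.png",manip.read_camera("top")[:,:,::-1]);cv2.imwrite("pics/s1.png",manip.read_camera("scene")[:,:,::-1])
E
```

```text
96.15 [-15.27753442   3.72286486  97.87743401   0.          78.39970113
 -21.42753442]
-83.85 None
6.15 [ 5.52644404e+00  6.39642426e-01  1.01042435e+02 -2.54444375e-14
  7.83179229e+01  8.93764440e+01]
-173.85 [  5.52644404   0.63964243 101.0424347    0.          78.31792288
 -90.62355596]
t 3.18 p [ 0.5476 -0.097   0.1701] F [ 0.77  0.83 -0.85] w 0.0852
```

```bash
python3 - <<'E'
from h import *
manip.servo_line(P(0,0,.095),feed=.1); 
print(manip.servo_line(P(0,0,.038),feed=.06,threshold=8)); manip.hold(.2); st()
im=manip.read_camera("scene")[:,:,::-1];im2=manip.read_camera("top")[:,:,::-1]
a=im[160:270,180:330]; b=im2[150:260,235:385]
cv2.imwrite("pics/c2.png",np.hstack([cv2.resize(x,(400,293),interpolation=cv2.INTER_CUBIC) for x in(a,b)]))
E
```

```text
False
t 5.48 p [ 0.5479 -0.0966  0.0385] F [ 0.01  0.32 -0.23] w 0.0853
```

View pics/c2.png

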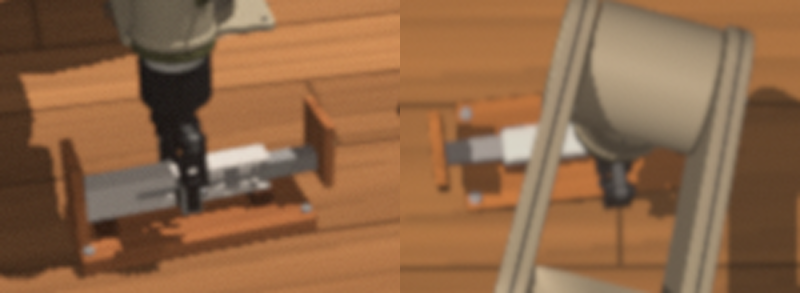

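The front finger stands in front of the button, at about (190,185) in the left half of the picture. Nothing is touching yet, so I'll close gently.

```bash
python3 - <<'E'
from h import *
for w in(.056,.050,.044):
    manip.grip(w,25); F=np.array(manip.read_wrist_force()); st(w,"Fx",round(F@X,2),"Fy",round(F@Y,2))
E
```

```text
0.056 Fx -0.24 Fy -3.66 t 5.99 p [ 0.5483 -0.0965  0.0384] F [3.66 0.16 0.48] w 0.0561
0.05 Fx 1.59 Fy -5.2 t 6.22 p [ 0.5485 -0.0965  0.0387] F [5.   2.14 2.87] w 0.0501
0.044 Fx 1.46 Fy 7.64 t 6.44 p [ 0.5465 -0.0968  0.0388] F [-7.75  0.63 14.03] w 0.0454
```

```bash
python3 - <<'E'
from h import *
p=manip.read_eef_pos(); 
print(manip.servo_line(p+.022*X,feed=.03,threshold=25)); q=manip.read_eef_pos(); F=np.array(manip.read_wrist_force()); st("moved",(q-p)@X,"Fx",F@X)
im=manip.read_camera("scene")[:,:,::-1]
cv2.imwrite("pics/c3.png",cv2.resize(im[160:270,180:330],(750,550),interpolation=cv2.INTER_CUBIC))
E
```

```text
False
moved 0.022257503946721886 Fx -0.835715298575111 t 7.33 p [ 0.5441 -0.0746  0.0388] F [-0.12 -0.85  6.  ] w 0.0459
```

View pics/c3.png

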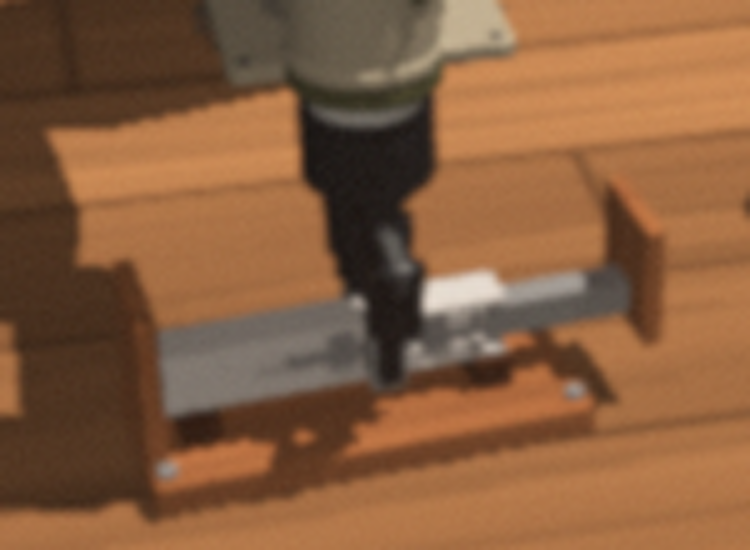

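The plate has moved to (635,255) and the empty first hole shows at (345,350), so the tube is drawn. I'll let go, lift clear and look.

```bash
python3 - <<'E'
from h import *
manip.grip(.085); manip.hold(.35); st("open")
p=manip.read_eef_pos(); manip.servo_line([p[0],p[1],.17],feed=.12); st()
manip.move_ptp(P(.1825,0,.17),[180,0,6.15]); manip.hold(.2); st()
im=manip.read_camera("scene")[:,:,::-1]; im2=manip.read_camera("top")[:,:,::-1]; cv2.imwrite("pics/s4.png",im); cv2.imwrite("pics/t4.png",im2)
cv2.imwrite("pics/c4.png",np.hstack([cv2.resize(x,(400,293),interpolation=cv2.INTER_CUBIC) for x in(im[160:270,180:330],im2[150:260,225:375])]))
E
```

```text
open t 8.2 p [ 0.5441 -0.0749  0.0388] F [ 0.42  0.06 -0.23] w 0.085
t 9.44 p [ 0.5435 -0.0748  0.1689] F [-0.48  0.15 -0.91] w 0.0852
t 11.28 p [0.5281 0.0847 0.17  ] F [ 0.2   0.09 -0.48] w 0.0852
```

View pics/c4.png

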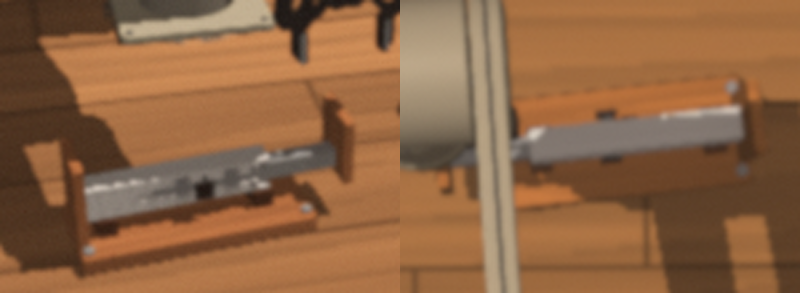

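The button sits between the first hole (182,187) and the next one (232,178), with the plate at about (340,140). I'll find the plate's top edge.

```bash
python3 - <<'E'
from h import *
im=cv2.imread("pics/s4.png")
cv2.imwrite("pics/c5.png",cv2.resize(im[185:240,290:325],None,fx=10,fy=10,interpolation=cv2.INTER_CUBIC))
for n,l in(("near",(350,120)),("far",(330,97))):
    w=onz("scene",[np.array(l)/2.667+[180,160]-.5],.118)[0]; print(n,(w-O)@X,(w-O)@Y)
E
```

```text
near 0.1814341279237675 -0.034237780025676214
far 0.17868753380331798 0.017998179058330305
```

View pics/c5.png

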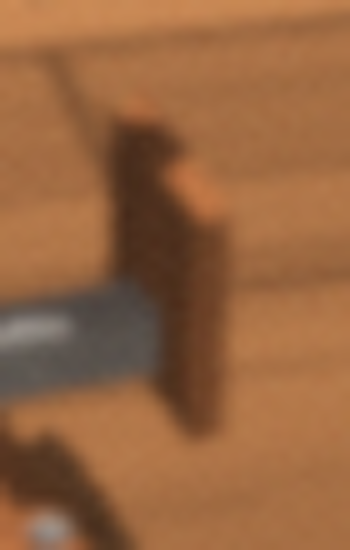

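The plate's top edge measures at about x = 0.18, as expected. I'll take it there.

```bash
python3 - <<'E'
from h import *
print(manip.servo_line(P(.1825,0,.076),feed=.08,threshold=8)); st()
manip.grip(.030,25); st("30")
manip.grip(.008,25); F=np.array(manip.read_wrist_force()); st("grip","Fx",round(F@X,2))
E
```

```text
False
t 12.7 p [0.5286 0.085  0.0768] F [ 0.01  0.66 -0.05] w 0.0851
30 t 13.28 p [0.528  0.0849 0.076 ] F [ 0.33 -0.1  -0.55] w 0.0301
grip Fx -1.04 t 13.57 p [0.5281 0.0847 0.0761] F [-1.01 -1.16  1.21] w 0.0114
```

```bash
python3 - <<'E'
from h import *
p0=manip.read_eef_pos(); s=0
def step(d):
    global s
    s+=d; manip.servo_line(p0+s*X,feed=.02); f=np.array(manip.read_wrist_force())@X
    print(round(s*1000,1),round((manip.read_eef_pos()-p0)@X*1000,2),round(f,2)); return f
step(.008);step(.006)
while s<.046:
    if step(.0015)<-10: break
st()
E
```

```text
8.0 7.52 -5.03
14.0 13.74 -4.9
15.5 15.23 -4.46
17.0 16.77 -6.22
18.5 18.27 -4.9
20.0 19.78 -4.32
21.5 21.28 -4.12
23.0 22.8 -5.31
24.5 24.3 -5.1
26.0 25.82 -5.78
27.5 27.37 -5.42
29.0 29.36 -1.83
30.5 30.85 -1.51
32.0 32.23 -1.1
33.5 32.63 -7.2
35.0 32.83 -12.81
t 18.05 p [0.5246 0.1174 0.0761] F [  1.36 -12.73   0.18] w 0.012
```

The friction dropped at 28–29 mm and the tube came up hard at 32.5 mm, so the button has popped out and is blocked. I'll ease back, let go and check.

```bash
python3 - <<'E'
from h import *
p=manip.read_eef_pos(); manip.servo_line(p-.0015*X,feed=.02); F=np.array(manip.read_wrist_force()); st("eased",F@X)
manip.grip(.06); st("open")
p=manip.read_eef_pos(); manip.servo_line([p[0],p[1],.2],feed=.12); st()
manip.move_ptp([.40,.1,.30],[180,0,6.15]); manip.hold(.2)
im=manip.read_camera("scene")[:,:,::-1]; im2=manip.read_camera("top")[:,:,::-1]; cv2.imwrite("pics/s6.png",im); cv2.imwrite("pics/t6.png",im2)
cv2.imwrite("pics/c6.png",np.hstack([cv2.resize(x,(400,293),interpolation=cv2.INTER_CUBIC) for x in(im[160:270,180:330],im2[150:260,225:375])])); st()
E
```

```text
eased -1.4908892216390806 t 18.38 p [0.5248 0.1159 0.0761] F [ 0.64 -1.43  0.18] w 0.0113
open t 18.9 p [0.5247 0.116  0.0761] F [-0.24 -0.21  0.04] w 0.0601
t 20.08 p [0.5241 0.1159 0.1989] F [-0.35  0.21 -0.38] w 0.0598
t 21.07 p [0.4001 0.1    0.2988] F [-0.07 -0.14  0.05] w 0.0599
```

View pics/c6.png

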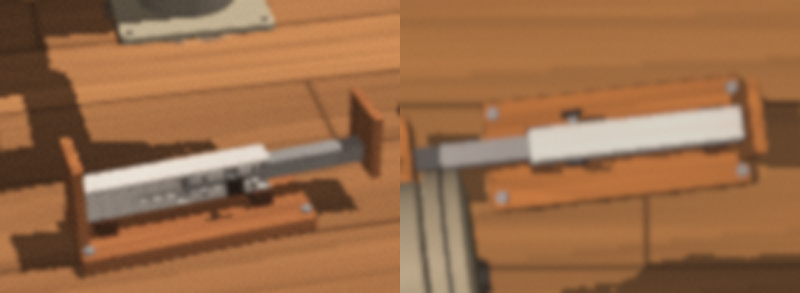

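View pics/s6.png

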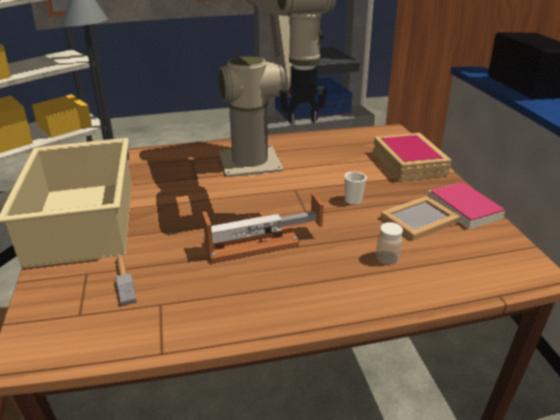

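The button is in the next hole, at (237,182) in the left half of the zoomed picture. Its stem shows outside the sleeve again at (572,117), as it did at the start. The mould, jar, cup and brush haven't moved, so I'm handing in.

```bash
python3 -c "
from plant import manip
manip.sign_off(); print(manip.read_time())"
```

```text
the job is handed in; nothing more can be done
the job is handed in; nothing more can be done
```

The draining rest is one hole longer, and the job was handed in about 21 s into the 43 s allowed; `sign_off` gives no verdict.

- **First draw:** I squeezed the button against the lug until the jaws were 45 mm apart, drew the tube 22 mm off its hole and let go there. A picture showed the button between the two holes.
- **Second draw:** I took the tube by the stop plate and drew it on. The pull held at about 5 N, then fell to about 1.5 N at 28–29 mm as the button popped out. The tube came up hard at 32.5 mm (13 N), about 55 mm in all. I eased back 1.5 mm and let go.
- **Last checks:** The wrist force was near zero and the gripper was clear of everything. The pictures show the button standing out in the next hole and the mould, jar, cup and brush still in place by eye.
- **Small disagreement:** As the jaws closed on the button, the force showed the grip was 1–2 mm off the tube's axis. It did no harm, and no check failed.

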